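Load a medal blank into a hand press

ROBOT

A 6-joint arm with a two-finger parallel gripper is mounted at the origin on a cart in front of the work surface, level with it; the furniture and walls round the work are solid. World frame = base frame: x ahead of the robot, y to its left, z up, the work surface at z = 0. Lengths are in m, angles in rad, forces in N, time in s.
With the tool pointing down it reaches from about 0.325 to 1 m from the base axis. Payload 5.1 kg.
Tool frame: the origin (TCP) lies between the finger pads; the fingertips stand 19 mm ahead of it and the grasp point (between the pads) is the TCP; z points along the fingers, y is the direction in which the jaws open and shut (so a half turn about z gives the same grasp; the last joint's range is limited). The gripper opens to 85 mm and grips with 20 to 120 N. Pads are 22 mm wide; open, the fingers measure 114 mm over their backs; the gripper's body (76 mm by 85 mm) begins 54 mm behind the grasp point. The pads swing forward as they close: fully open they stand 13 mm farther back than shut.
Start: joints at [-1.24, 0.124, 1.65, -0, 1.367, -0.083], TCP at [0.261, -0.595, 0.25] pointing down, gripper open.
Joint ranges: [-2.61, 2.61], [-1.02, 2.33], [0.03, 2.71], [-1.35, 4.49], [0.32, 2.68], [-2.91, 2.91]. Speed limits (rad/s): [2.57, 2.57, 3.14, 3.14, 3.14, 3.14].

INTERFACE

Orientations are given as a unit quaternion [x, y, z, w].
In Python, from workcell import monitor, vision, env gives the robot as it stands.
- The arm moves only by the tool servo_tool, never from a script. Its argument "deltas" is a list of rows, each an object of numbers: "dx", "dy", "dz": the shift along the tool's x, y, z normalised to -1 to 1, where 1 is 50 cm; "wx", "wy", "wz": the turn, a rotation vector about the tool's x, y, z normalised to -1 to 1, where 1 is 45 degrees; "jaw": the opening, from -1 (shut) to 1 (fully open). In form: [{"dx": .., "dy": .., "dz": .., "wx": .., "wy": .., "wz": .., "jaw": ..}, ...]. A call has 1 to 5 rows; each row is the pose to reach, as a shift and turn from the pose commanded when the call began, along the tool's axes at that moment; what a row does not reach only later rows make up. A row lasts 1/12 s, in which the tool goes at most 41.7 mm and 7.16 degrees, less where a joint would pass 70% of its speed; a pose out of reach is approached as far as the arm can. A call with a number of a shift or a turn outside -1 to 1 is refused whole. A call with a gripper value outside its range is refused whole. The fingers move at their own pace and stop on an object; "squeeze" is the grip in N (left out, the last holds). Time passes only in rows, so rows that repeat a pose let the fingers close. It gives the time, the measured TCP pose, the force and the opening at its end, in the units of the state.
- monitor.state(): the state, without advancing time (a new reading comes with each control period).
- vision.grab_frame(name): name is "side" or "top" or "wrist"; returns a dict with "frame" (480x640x3 uint8, red, green, blue), "fx", "fy", "cx", "cy" (pixels), "cam_to_world" (4x4, takes a point from camera to world coordinates). Camera axes: x right, y up, looking along -z (the intrinsics and any distortion apply to the point x, -y, -z); pixel columns grow to the right and rows downward; lengths in m; the calibration is good to about 2 mm. A picture is of the moment at which its call begins. There is no depth.
- env.sign_off(): hands the job in, once; it reports no verdict.
The state is a dict: "t": time; "q": joint angles; "joint_vel": joint speeds; "tau": joint torques, N m; "ee_pos": TCP position; "orientation": TCP orientation; "force": force on the tool from outside, world axes, zero at the start; "wrist_torque": the same for the moment, N m; "gripper_width": finger opening in m.
Only numpy, scipy, OpenCV 4.12 (cv2) and the standard library are available. Lean on these libraries where they do the work, as an engineer would, in place of code of your own. Each camera call takes 0.05 s, during which the arm holds its last target.

TASK

Load the hand press: with the fingertips, nudge the smaller of the two loose brass discs across the steel bed until it drops flat into the round nest of the slide, then push the slide by its upright plate all the way in to its stop, so that the disc lies under the punch. Only push - do not lift or carry the disc off the bed - and leave the larger disc and the other loose things where they are.

Things in the scene. Friction and masses are not known exactly. Their poses are not given: they have to be found in the camera images.
- press: Dark green hand press fixed to the bench. Origin on the bench surface under it; x = the slide's way in (away from the robot at yaw 0), y left, z up. In this frame (mm): flat steel bed, top z = 30, x -148 to 110, two wings y = 28 to 107 and -107 to -28, the slide between them, its top 0.5 lower. Head from x = -6 on, z 164 to 230; lever up to z = 320 behind it.
- punch (a point): Centre of the punch's lower face, 44 mm above the bench and 14 mm above the bed, at x = 25, y = 0 mm in the press frame. A clear guard screen stands 37 mm before it (front face at x = -14 mm in the press frame, 106 mm wide, lower edge 4.5 mm above the bed, top 95 mm above the bench): only a disc lying flat in the nest passes under it.
- feed (a joint): The slide's travel in m along the press x axis: 0 = pulled right out towards the robot (starts between 0 and 0.02), 0.12 = home against the stop with the nest under the punch. It moves stiffly (friction about 4 N) and stays where it is left.
- nest (a point): Centre of the floor of the round nest (blind recess) in the slide's top: 38 mm across, 6 mm deep, chamfered mouth 6 mm above this point. It moves with the slide, axes parallel to the press's; at feed = 0 it is at x = -95, y = 0 mm in the press frame. The slide is 54 mm wide and reaches 46 mm past the nest towards the punch, 95 mm towards the robot.
- push_plate (a point): Middle of the front face (the face to push, on the robot's side) of the slide's upright steel plate; 95 mm from the nest centre against the slide's travel. The plate is 50 mm wide, 10 mm thick, rises 30 mm above the slide's top (to z = 59.5 mm); this point is 15 mm below its top edge. Push it along the press x axis.
- small_blank: The smaller brass disc, 36 mm across, 6 mm thick, about 50 g, loose and flat on one wing of the bed, left or right. Origin: centre of its underside, z axis upright. Fully in the nest its top is flush with the slide.
- large_blank: The larger brass disc, 46 mm across, 6 mm thick, on the other wing; it is too large for the nest. Origin: centre of its underside. Leave it alone.
- tube: Short upright brass tube, 28 mm across, 28 mm high, standing on the back of the left wing. Origin: centre of its underside. Leave it alone.
- spare_punch: Spare steel punch, 20 mm across, 72 mm high, standing on the back of the right wing. Origin: centre of its underside. Leave it alone.
- wax: Block of brown wax, 32 x 46 x 21 mm, lying on the bench to the right in front of the press. Origin: centre of its underside. Leave it alone.
There are look-alikes about, which are no part of the job. What is shaped like the small_blank but green or turquoise is not meant.

How it is judged:
On the way, in this order (a step that is already met when the one before it is completed fails the run):
1. the smaller disc lies flat on the floor of the nest (horizontal distance between small_blank and nest below 0.003 m and z of small_blank in the frame of nest below 0.0015 m and angle between small_blank's own z axis and vertical below 0.05 rad), for 0.2 s.
2. the slide is home against its stop with the disc in it (value of joint feed above 0.117 m and z of small_blank in the frame of nest below 0.0015 m), for 0.2 s.
At the end, for the whole second after the job is handed in: The smaller disc lies flat in the nest (within 3 mm of its centre, less than 1.5 mm off its floor, tilted less than 3 degrees) and at rest, and the slide is within 3 mm of its stop (all of step 2 and horizontal distance between small_blank and nest below 0.003 m and angle between small_blank's own z axis and vertical below 0.05 rad and linear speed of small_blank below 0.01 m/s); the robot touches nothing.
It fails at once if the smaller disc is lifted more than 7 mm off the bed (height (world z) of small_blank above 0.037 m).
It fails at once if the larger disc is moved more than 15 mm (distance of large_blank from where it was at the start of the episode above 0.015 m).
It fails at once if the tube, the spare punch or the wax is moved more than 20 mm (distance of any of tube, spare_punch, wax from where it was at the start of the episode above 0.02 m).
It also fails if it takes over 51 s, if anything falls off the work surface, if the arm or the gripper's body presses on something with over 40 N, if the wrist force passes 120 N, or if a joint passes its speed limit or range.

## Working session

There is one attempt and no reset: what is moved stays moved. The work goes in short steps, Python scripts to look and compute and a tool call to move; the robot and the scene stay as the last step left them, time stands still between calls to the robot, and variables do not carry over. Pictures are saved under pics/ and viewed, and the job is handed in when it is done.

Besides the shell and the picture viewer there is one more tool, called after "Request:" as a command line: name --argument value ..., lists and objects as JSON in quotes. servo_tool: Moves the arm, as the interface text tells. Its arguments: {"type":"object","properties":{"deltas":{"type":"array"},"squeeze":{"type":"number"}},"required":["deltas"]}

```bash
mkdir -p pics; ls
python3 - <<'E'
from workcell import monitor, vision, env
import cv2,json
s=monitor.state(); print(s)
for n in ("top","side"):
    f=vision.grab_frame(n); cv2.imwrite(f"pics/{n}0.png",f["frame"][:,:,::-1])
    print(n,f["fx"],f["fy"],f["cx"],f["cy"],f["cam_to_world"],[k for k in f])
E
```

```text
pics
{'t': 0.0, 'q': array([-1.23960671e+00,  1.24511643e-01,  1.65167964e+00,  2.82108164e-05,
        1.36754818e+00, -8.26078135e-02]), 'joint_vel': array([-0.00024714,  0.00024447, -0.00017585, -0.00023827, -0.00124286,
       -0.00129521]), 'tau': array([-1.51919081e-03, -4.23621261e+01, -3.65452945e+01, -1.21151379e-04,
        7.02208257e-03, -3.29555983e-07]), 'ee_pos': array([ 0.26114219, -0.59459574,  0.24904544]), 'orientation': array([ 9.78672728e-01,  2.05422829e-01, -1.19365749e-04, -1.06683657e-03]), 'force': array([-0.1260653 ,  0.06374525,  0.76465608]), 'wrist_torque': array([-0.04317376,  0.06190916, -0.01394912]), 'gripper_width': 0.08539801580382941}
top 450.7977378453611 450.7977378453611 324.95853326643737 234.43644938767846 [[ 0.00876757  0.98703975 -0.16023626  0.43843836]
 [-0.99982359  0.00599124 -0.0178014   0.05166061]
 [-0.01661067  0.16036407  0.98691816  0.92877525]
 [ 0.          0.          0.          1.        ]] ['frame', 'fx', 'fy', 'cx', 'cy', 'cam_to_world']
side 597.3699898544672 597.3699898544672 316.9897857856885 235.98595663460745 [[-0.98485109  0.11968525 -0.12547418  0.45358483]
 [-0.17275403 -0.61471337  0.76959958  0.86520741]
 [ 0.01497906  0.77961715  0.62607725  0.73080123]
 [ 0.          0.          0.          1.        ]] ['frame', 'fx', 'fy', 'cx', 'cy', 'cam_to_world']
```

View pics/top0.png

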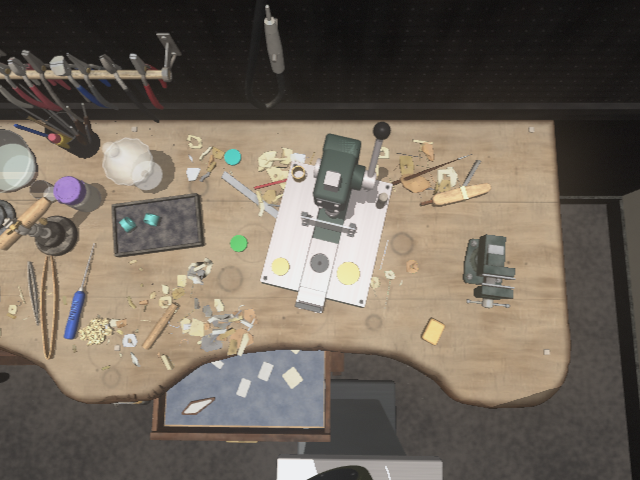

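View pics/side0.png

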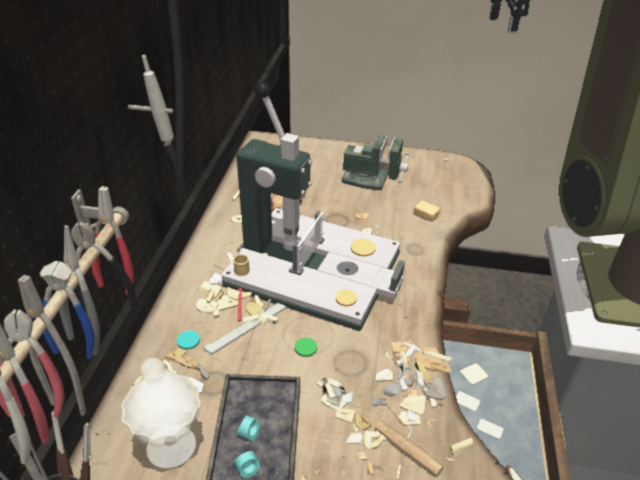

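The small disc is on the left wing (top image 280,267), the large one on the right (347,273), and the nest at about (319,263). Next I measure them.

```bash
cat > h.py <<'E'
import numpy as np,cv2
from workcell import monitor, vision, env
def ray(f,u,v):
    d=np.array([(u-f["cx"])/f["fx"],-(v-f["cy"])/f["fy"],-1.]); M=f["cam_to_world"]
    return M[:3,3],M[:3,:3]@d
def onz(f,u,v,z):
    o,d=ray(f,u,v); return o+d*(z-o[2])/d[2]
def proj(f,p):
    M=np.array(f["cam_to_world"]); c=M[:3,:3].T@(np.array(p)-M[:3,3])
    return f["cx"]+f["fx"]*c[0]/-c[2], f["cy"]-f["fy"]*c[1]/-c[2]
def brass(f,lo=(20,60,120),hi=(35,255,255)):
    h=cv2.cvtColor(f["frame"],cv2.COLOR_RGB2HSV)
    m=cv2.inRange(h,lo,hi)
    n,l,s,c=cv2.connectedComponentsWithStats(m)
    return m,[(s[i,4],tuple(c[i]),tuple(s[i,:4])) for i in range(1,n) if s[i,4]>60]
E
python3 - <<'E'
from h import *
for n,b in (("top",(250,110,160,220)),("side",(210,200,220,130))):
    f=vision.grab_frame(n)
    m,cs=brass(f)
    for a,c,bb in cs:
        print(n,a,np.round(c,1),bb,np.round(onz(f,*c,0.036),4))
    x,y,w,h=b
    k=min(800/w,600/h)
    cv2.imwrite(f"pics/{n}z.png",cv2.resize(f["frame"][y:y+h,x:x+w,::-1],None,fx=k,fy=k,interpolation=cv2.INTER_CUBIC));print(k)
E
```

```text
top 86 [217.5 153.1] (np.int32(212), np.int32(147), np.int32(13), np.int32(12)) [0.7531 0.2923 0.036 ]
top 206 [406.1 164.2] (np.int32(400), np.int32(156), np.int32(14), np.int32(19)) [ 0.7305 -0.0975  0.036 ]
top 128 [443.3 185.3] (np.int32(436), np.int32(180), np.int32(15), np.int32(12)) [ 0.686  -0.1721  0.036 ]
top 178 [268.  195.9] (np.int32(256), np.int32(190), np.int32(26), np.int32(14)) [0.6624 0.1846 0.036 ]
top 232 [280.1 265.9] (np.int32(272), np.int32(258), np.int32(17), np.int32(18)) [0.5194 0.1564 0.036 ]
top 394 [348.2 272.8] (np.int32(337), np.int32(262), np.int32(23), np.int32(23)) [0.5069 0.0212 0.036 ]
top 110 [177.4 292.9] (np.int32(171), np.int32(288), np.int32(14), np.int32(12)) [0.4645 0.3584 0.036 ]
top 365 [ 94.6 331. ] (np.int32(79), np.int32(318), np.int32(33), np.int32(27)) [0.3894 0.5166 0.036 ]
top 282 [433.3 331.7] (np.int32(424), np.int32(320), np.int32(20), np.int32(24)) [ 0.3944 -0.1431  0.036 ]
top 72 [227.4 333.2] (np.int32(220), np.int32(328), np.int32(15), np.int32(11)) [0.3877 0.2558 0.036 ]
top 93 [232.2 347.3] (np.int32(228), np.int32(340), np
[... 851 characters left out ...]
2), np.int32(14), np.int32(15)) [0.4257 0.2528 0.036 ]
side 111 [177.2 353. ] (np.int32(167), np.int32(347), np.int32(21), np.int32(12)) [0.7489 0.3244 0.036 ]
side 121 [422.6 369.6] (np.int32(416), np.int32(361), np.int32(15), np.int32(19)) [0.3879 0.2882 0.036 ]
side 178 [355.6 420.4] (np.int32(335), np.int32(409), np.int32(34), np.int32(23)) [0.4735 0.3909 0.036 ]
side 84 [377.1 441. ] (np.int32(367), np.int32(434), np.int32(20), np.int32(15)) [0.4422 0.4166 0.036 ]
side 122 [460.1 448.7] (np.int32(451), np.int32(440), np.int32(22), np.int32(16)) [0.3354 0.4081 0.036 ]
side 70 [360.5 454.6] (np.int32(356), np.int32(451), np.int32(11), np.int32(9)) [0.4612 0.4399 0.036 ]
3.6363636363636362
```

View pics/topz.png

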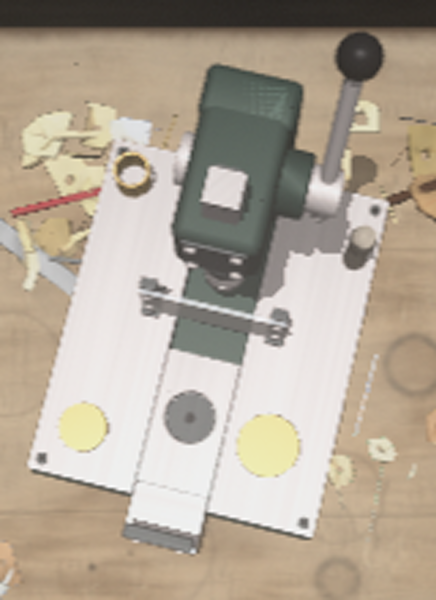

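View pics/sidez.png

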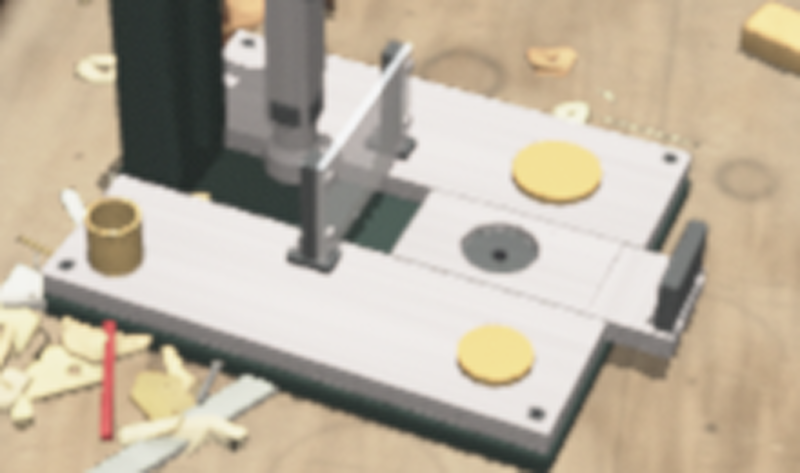

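Run:
```python
from h import *
from scipy.optimize import least_squares
C=dict(fl=(-.148,.107,.03),fr=(-.148,-.107,.03),br=(.110,-.107,.03),bl=(.110,.107,.03))
obs={"top":(dict(fl=(30,470),fr=(311,538),br=(387,203),bl=(113,140)),(190,418),250,110,2.72727,(83,426.5),(268,445)),
"side":(dict(fl=(548,445),fr=(690,155),br=(235,32),bl=(45,270)),(500,247),210,200,3.63636,(495,354),(557,171))}
for n in obs:
    f=vision.grab_frame(n); o,ne,x0,y0,k,sm,lg=obs[n]
    P=lambda p:(p[0]/k+x0-.0,p[1]/k+y0)
    W=lambda p,q:np.array([p[0]+np.cos(p[2])*q[0]-np.sin(p[2])*q[1],p[1]+np.sin(p[2])*q[0]+np.cos(p[2])*q[1],q[2]])
    r=least_squares(lambda p:np.concatenate([np.array(proj(f,W(p,C[c])))-P(o[c]) for c in C]),[.62,.1,-.2])
    print(n,r.x,np.degrees(r.x[2]),np.round(r.fun,1))
    p=r.x
    R=np.array([[np.cos(p[2]),-np.sin(p[2])],[np.sin(p[2]),np.cos(p[2])]])
    for nm,q,z in(("nest",ne,.0295),("small",sm,.036),("large",lg,.036)):
        w=onz(f,*P(q),z); print(nm,np.round(w,4),"press",np.round(R.T@(w[:2]-p[:2]),4))
```

```text
top [ 0.60704073  0.05935336 -0.22576975] -12.935653571835411 [-1.2  0.1  0.8  0.5  0.5 -0.5 -0.1 -0.2]
nest [0.5259 0.078  0.0295] press [-0.0832 -0.    ]
small [0.5185 0.1557 0.036 ] press [-0.1078  0.0741]
large [0.5061 0.021  0.036 ] press [-0.0898 -0.06  ]
side [ 0.60707628  0.06431048 -0.23396774] -13.40536389880931 [ 0.3 -1.8  0.9  0.4  1.1  0.  -2.   1.3]
nest [0.5259 0.0813 0.0295] press [-0.0829 -0.0023]
small [0.5177 0.1611 0.036 ] press [-0.1093  0.0734]
large [0.5048 0.0267 0.036 ] press [-0.0908 -0.0603]
```

```bash
cat >> h.py <<'E'
from scipy.spatial.transform import Rotation as Ro
def to(x,y,z,yaw):
    s=monitor.state(); R=Ro.from_quat(s["orientation"])
    T=Ro.from_euler("z",yaw,degrees=True)*Ro.from_quat([1,0,0,0])
    d=R.inv().apply(np.array([x,y,z])-s["ee_pos"]); w=(R.inv()*T).as_rotvec()
    print("t%.2f"%s["t"],"pos",np.round(s["ee_pos"],4),"yaw",np.round(np.degrees(np.arctan2(*R.as_matrix()[[1,0],0])),2),"F",np.round(s["force"],1),"w",round(float(s["gripper_width"]),4))
    print("d",np.round(d/.5,4),"w",np.round(np.degrees(w)/45,4),"rows",np.linalg.norm(d)/.0417,np.degrees(np.linalg.norm(w))/7.16)
E
echo
```

Request:
servo_tool --deltas '[{"dx": 0.25, "dy": -0.32, "dz": 0, "wz": -0.7}, {"dx": 0.25, "dy": -0.32, "dz": 0, "wz": -0.7}, {"dx": 0.25, "dy": -0.32, "dz": 0, "wz": -0.7}, {"dx": 0.25, "dy": -0.32, "dz": 0, "wz": -0.7}, {"dx": 0.25, "dy": -0.32, "dz": 0, "wz": -0.7}]'

```text
validation failed for argument at $.de...
```

```bash
python3 -c "
from h import *
to(.46,.17,.22,95.7)"
```

```text
t0.30 pos [ 0.2613 -0.595   0.2499] yaw 23.71 F [-0.3  0.5  0.3] w 0.0852
d [ 0.9791 -1.2409  0.0607] w [-7.0000e-04 -6.0000e-04 -1.5998e+00] rows 18.966865011812825 10.054332695577049
```

Request:
servo_tool --deltas '[{"dx": 0.25, "dy": -0.32, "dz": 0.0, "wx": 0.0, "wy": 0.0, "wz": -0.7, "jaw": 1.0}, {"dx": 0.25, "dy": -0.32, "dz": 0.0, "wx": 0.0, "wy": 0.0, "wz": -0.7, "jaw": 1.0}, {"dx": 0.25, "dy": -0.32, "dz": 0.0, "wx": 0.0, "wy": 0.0, "wz": -0.7, "jaw": 1.0}, {"dx": 0.25, "dy": -0.32, "dz": 0.0, "wx": 0.0, "wy": 0.0, "wz": -0.7, "jaw": 1.0}, {"dx": 0.25, "dy": -0.32, "dz": 0.0, "wx": 0.0, "wy": 0.0, "wz": -0.7, "jaw": 1.0}]'

```text
t: 0.72
ee_pos: [0.3116, -0.3961, 0.2501]
orientation: [0.885, 0.465, 0.0, -0.0]
force: [0.4, -0.0, 0.5]
gripper_width: 0.0856
```

```bash
python3 -c "
from h import *
to(.46,.17,.22,95.7)"
```

```text
t0.72 pos [ 0.3116 -0.3961  0.2501] yaw 55.48 F [ 0.4 -0.   0.5] w 0.0856
d [ 1.1011 -0.397   0.0608] w [-1.000e-04 -8.000e-04 -8.937e-01] rows 14.053887420228753 5.616960307461908
```

Request:
servo_tool --deltas '[{"dx": 0.38, "dy": -0.14, "dz": 0.02, "wx": 0.0, "wy": 0.0, "wz": -0.7, "jaw": -0.4}, {"dx": 0.38, "dy": -0.14, "dz": 0.02, "wx": 0.0, "wy": 0.0, "wz": -0.7, "jaw": -0.4}, {"dx": 0.38, "dy": -0.14, "dz": 0.02, "wx": 0.0, "wy": 0.0, "wz": -0.7, "jaw": -0.4}, {"dx": 0.38, "dy": -0.14, "dz": 0.02, "wx": 0.0, "wy": 0.0, "wz": -0.7, "jaw": -0.4}, {"dx": 0.38, "dy": -0.14, "dz": 0.02, "wx": 0.0, "wy": 0.0, "wz": -0.7, "jaw": -0.4}]'

```text
t: 1.13
ee_pos: [0.3623, -0.2002, 0.2403]
orientation: [0.725, 0.688, 0.0, 0.0]
force: [0.3, -1.3, -0.6]
gripper_width: 0.0266
```

```bash
python3 -c "
from h import *
to(.45,.15,.22,95.7)"
```

```text
t1.13 pos [ 0.3623 -0.2002  0.2403] yaw 86.99 F [ 0.3 -1.3 -0.6] w 0.0266
d [0.7085 0.1383 0.0407] w [ 1.000e-03  1.000e-04 -1.935e-01] rows 8.669722452381807 1.215920160936575
```

Request:
servo_tool --deltas '[{"dx": 0.4, "dy": 0.07, "dz": 0.02, "wx": 0.0, "wy": 0.0, "wz": -0.193, "jaw": -0.4}, {"dx": 0.4, "dy": 0.07, "dz": 0.02, "wx": 0.0, "wy": 0.0, "wz": -0.193, "jaw": -0.4}, {"dx": 0.4, "dy": 0.07, "dz": 0.02, "wx": 0.0, "wy": 0.0, "wz": -0.193, "jaw": -0.4}, {"dx": 0.4, "dy": 0.07, "dz": 0.02, "wx": 0.0, "wy": 0.0, "wz": -0.193, "jaw": -0.4}, {"dx": 0.4, "dy": 0.07, "dz": 0.02, "wx": 0.0, "wy": 0.0, "wz": -0.193, "jaw": -0.4}]'

```text
t: 1.55
ee_pos: [0.4087, -0.0023, 0.2306]
orientation: [0.673, 0.74, 0.001, 0.0]
force: [0.6, -0.4, -0.1]
gripper_width: 0.0257
```

```bash
python3 -c "
from h import *
to(.45,.15,.22,95.7)
f=vision.grab_frame('wrist');cv2.imwrite('pics/w1.png',f['frame'][:,:,::-1]);print(f['fx'],f['cx'],f['cy'],f['cam_to_world'])
print(onz(f,320,240,.03),onz(f,0,0,.03),onz(f,640,480,.03))"
```

```text
t1.55 pos [ 0.4087 -0.0023  0.2306] yaw 95.43 F [ 0.6 -0.4 -0.1] w 0.0257
d [0.2955 0.111  0.0213] w [ 0.0018  0.     -0.006 ] rows 3.7935839300659504 0.03927790648955663
354.75931691268545 322.96486583130434 239.7006051137873 [[ 9.95502293e-01 -8.98987562e-02 -2.98897735e-02  4.00675478e-01]
 [ 9.47322886e-02  9.47899877e-01  3.04157225e-01  7.51636052e-02]
 [ 9.89156362e-04 -3.05620741e-01  9.52152815e-01  3.54625668e-01]
 [ 0.00000000e+00  0.00000000e+00  0.00000000e+00  1.00000000e+00]]
[ 0.40805731 -0.02910535  0.03      ] [0.13831728 0.1451724  0.03      ] [ 0.82831403 -0.30063121  0.03      ]
```

View pics/w1.png

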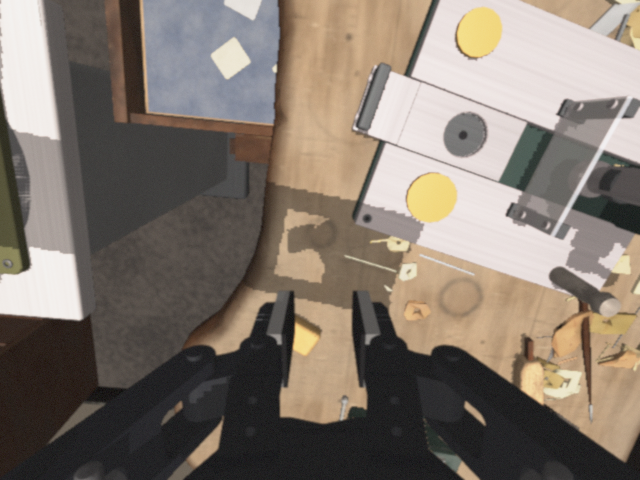

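Request:
servo_tool --deltas '[{"dx": 0.24, "dy": 0.22, "dz": 0.04, "wx": 0.0, "wy": 0.0, "wz": -0.006, "jaw": -0.4}, {"dx": 0.24, "dy": 0.22, "dz": 0.04, "wx": 0.0, "wy": 0.0, "wz": -0.006, "jaw": -0.4}, {"dx": 0.24, "dy": 0.22, "dz": 0.04, "wx": 0.0, "wy": 0.0, "wz": -0.006, "jaw": -0.4}, {"dx": 0.24, "dy": 0.22, "dz": 0.04, "wx": 0.0, "wy": 0.0, "wz": -0.006, "jaw": -0.4}, {"dx": 0.24, "dy": 0.22, "dz": 0.04, "wx": 0.0, "wy": 0.0, "wz": -0.006, "jaw": -0.4}]'

```text
t: 2.02
ee_pos: [0.5089, 0.1292, 0.2084]
orientation: [0.67, 0.743, -0.0, -0.001]
force: [-1.2, -1.3, -0.6]
gripper_width: 0.0256
```

```bash
python3 -c "
from h import *
to(.51,.12,.21,95.7)
f=vision.grab_frame('wrist');cv2.imwrite('pics/w2.png',f['frame'][:,:,::-1])
import pickle;pickle.dump(f,open('w2.pkl','wb'))
for a,c,b in brass(f,(18,90,120))[1]: print(a,np.round(c,1),b,onz(f,*c,.036))
to(.513,.203,.12,95.7)
"
```

```text
t2.02 pos [0.5089 0.1292 0.2084] yaw 95.91 F [-1.2 -1.3 -0.6] w 0.0256
d [-0.0185  0.0002 -0.0031] w [-0.0023 -0.002   0.0048] rows 0.22447926636991983 0.03566853334105217
353 [625.   19.3] (np.int32(612), np.int32(4), np.int32(25), np.int32(31)) [0.71196867 0.30344215 0.036     ]
519 [188.2  36.7] (np.int32(174), np.int32(15), np.int32(29), np.int32(45)) [0.39387053 0.25926771 0.036     ]
750 [156.6  49.3] (np.int32(137), np.int32(35), np.int32(39), np.int32(28)) [0.37019055 0.24839142 0.036     ]
821 [506.9 169.5] (np.int32(489), np.int32(151), np.int32(35), np.int32(34)) [0.65430548 0.18844607 0.036     ]
1258 [338.6 189.4] (np.int32(319), np.int32(169), np.int32(40), np.int32(42)) [0.51819592 0.15770863 0.036     ]
363 [560.4 258.4] (np.int32(543), np.int32(242), np.int32(35), np.int32(34)) [0.72200555 0.11681403 0.036     ]
1354 [311.3 327.2] (np.int32(293), np.int32(306), np.int32(40), np.int32(43)) [0.5077225  0.02402984 0.036     ]
254 [206.9 446.3] (np.int32(194), np.int32(435), np.int32(23), np.int32(22)) [ 0.40925675 -0.13356468  0.036     ]
t2.07 pos [0.5076 0.1272 0.2089] yaw 95.88 F [-0.7  0.1 -0.1] w 0.0257
d [0.1498 0.0268 0.1776] w [-0.0038 -0.      0.0041] rows 2.8044464613374953 0.03488526610928848
```

View pics/w2.png

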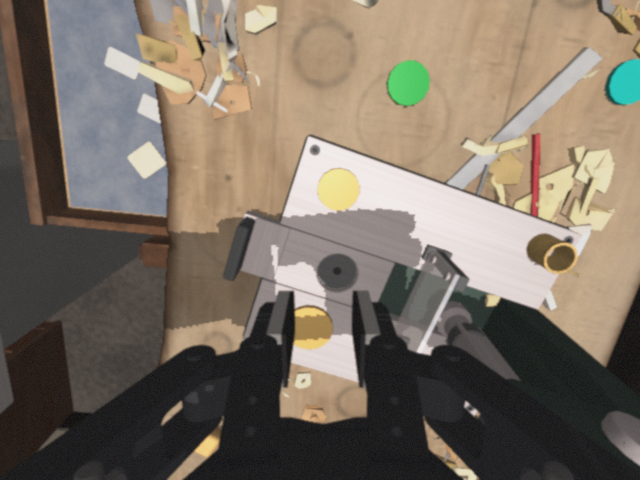

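```bash
python3 -c "
from h import *
import pickle
f=pickle.load(open('w2.pkl','rb'))
im=f['frame'];c=im[120:340,220:460]
cv2.imwrite('pics/w2z.png',cv2.resize(c[:,:,::-1],None,fx=2.7,fy=2.7,interpolation=cv2.INTER_CUBIC))
A,B=[onz(f,*p,.03)[:2] for p in ((308,136),(582,229))]; d=B-A; print(A,B,np.linalg.norm(d),np.degrees(np.arctan2(d[1],d[0])))
print(onz(f,337,270,.0295),onz(f,337,271,.0235))
th=np.linspace(0,2*np.pi,40)
"
```

```text
[0.48853822 0.19773058] [0.73700359 0.14402366] 0.2542036023327298 -12.197092576198934
[0.52583293 0.08233703 0.0295    ] [0.52644855 0.07887145 0.0235    ]
```

View pics/w2z.png

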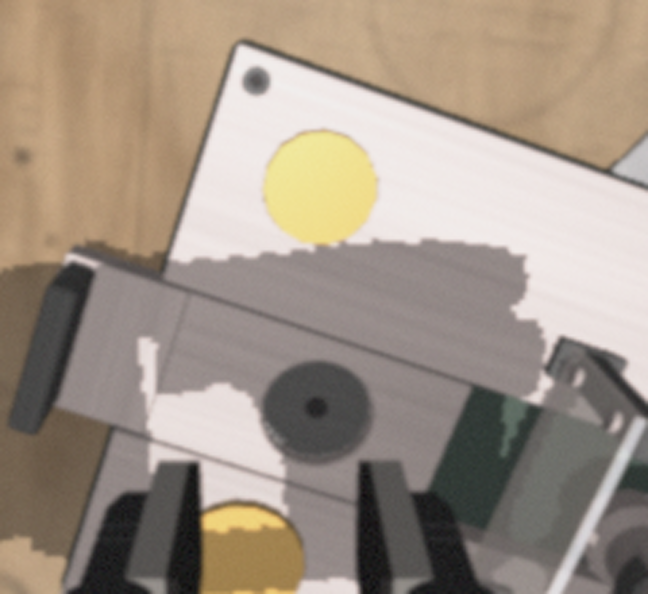

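```bash
python3 -c "
from h import *
to(.5146,.1918,.075,95.8)
"
```

```text
t2.07 pos [0.5076 0.1272 0.2089] yaw 95.88 F [-0.7  0.1 -0.1] w 0.0257
d [0.1272 0.0279 0.2676] w [-0.0038 -0.      0.0019] rows 3.5686112936402754 0.026360178739615915
```

Request:
servo_tool --deltas '[{"dx": 0.127, "dy": 0.028, "dz": 0.1, "wx": 0.0, "wy": 0.0, "wz": 0.0, "jaw": -0.4}, {"dx": 0.127, "dy": 0.028, "dz": 0.18, "wx": 0.0, "wy": 0.0, "wz": 0.0, "jaw": -0.4}, {"dx": 0.127, "dy": 0.028, "dz": 0.25, "wx": 0.0, "wy": 0.0, "wz": 0.0, "jaw": -0.4}, {"dx": 0.127, "dy": 0.028, "dz": 0.268, "wx": 0.0, "wy": 0.0, "wz": 0.0, "jaw": -0.4}, {"dx": 0.127, "dy": 0.028, "dz": 0.268, "wx": 0.0, "wy": 0.0, "wz": 0.0, "jaw": -0.4}]'

```text
t: 2.48
ee_pos: [0.5091, 0.1881, 0.0693]
orientation: [0.671, 0.741, -0.006, -0.004]
force: [-1.8, -0.7, -0.4]
gripper_width: 0.0258
```

```bash
python3 -c "
from h import *
to(.5146,.1918,.055,95.8)
f=vision.grab_frame('side');cv2.imwrite('pics/s2.png',cv2.resize(f['frame'][200:350,230:430,::-1],None,fx=4,fy=4,interpolation=cv2.INTER_CUBIC))
"
```

```text
t2.48 pos [0.5091 0.1881 0.0693] yaw 95.69 F [-1.8 -0.7 -0.4] w 0.0258
d [0.0063 0.012  0.0284] w [-0.0169  0.0028 -0.0025] rows 0.3777093338377059 0.10908585184642483
```

View pics/s2.png

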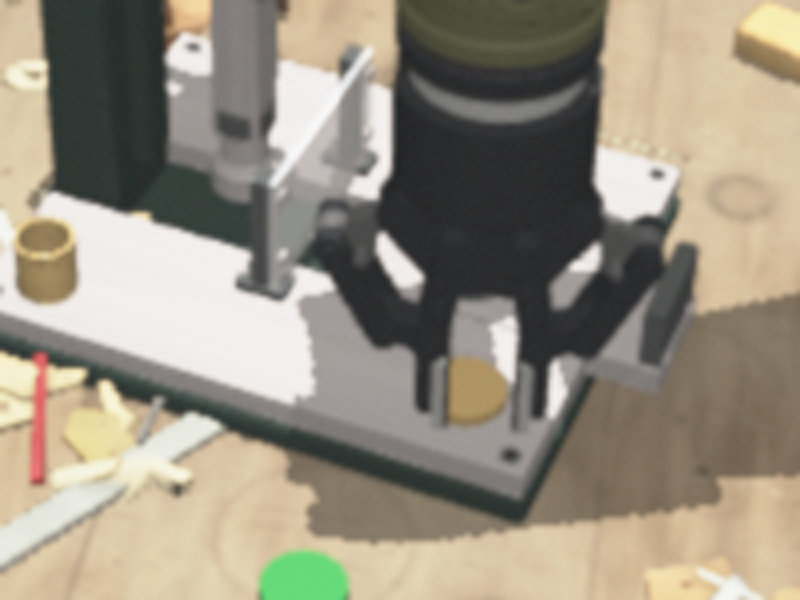

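Request:
servo_tool --deltas '[{"dx": 0.007, "dy": 0.011, "dz": 0.0, "wx": -0.015, "wy": 0.0, "wz": 0.0, "jaw": -0.4}, {"dx": 0.007, "dy": 0.011, "dz": 0.0, "wx": -0.015, "wy": 0.0, "wz": 0.0, "jaw": -0.4}, {"dx": 0.007, "dy": 0.011, "dz": 0.0, "wx": -0.015, "wy": 0.0, "wz": 0.0, "jaw": -0.4}]'

```text
t: 2.78
ee_pos: [0.5222, 0.1937, 0.0799]
orientation: [0.672, 0.741, 0.007, 0.006]
force: [0.4, 0.1, 0.7]
gripper_width: 0.0256
```

```bash
python3 -c "
from h import *
to(.5146,.1918,.055,95.8)
"
```

```text
t2.78 pos [0.5222 0.1937 0.0799] yaw 95.63 F [0.4 0.1 0.7] w 0.0256
d [-0.0024 -0.0164  0.0495] w [ 0.0226 -0.0011 -0.0039] rows 0.6256965730975315 0.14453129437994242
```

Request:
servo_tool --deltas '[{"dx": -0.002, "dy": -0.014, "dz": 0.0, "wx": 0.017, "wy": 0.0, "wz": 0.0, "jaw": -0.4}, {"dx": -0.002, "dy": -0.014, "dz": 0.0, "wx": 0.017, "wy": 0.0, "wz": 0.0, "jaw": -0.4}, {"dx": -0.002, "dy": -0.014, "dz": 0.0, "wx": 0.017, "wy": 0.0, "wz": 0.0, "jaw": -0.4}, {"dx": -0.002, "dy": -0.014, "dz": 0.0, "wx": 0.017, "wy": 0.0, "wz": 0.0, "jaw": -0.4}, {"dx": -0.002, "dy": -0.014, "dz": 0.0, "wx": 0.017, "wy": 0.0, "wz": 0.0, "jaw": -0.4}]'

```text
t: 3.2
ee_pos: [0.513, 0.1919, 0.0764]
orientation: [0.671, 0.741, -0.0, -0.0]
force: [-0.0, 0.7, 0.0]
gripper_width: 0.0255
```

```bash
python3 -c "
from h import *
to(.5146,.1918,.055,95.8)
vision.grab_frame('top')
to(.5146,.1918,.055,95.8)
"
```

```text
t3.20 pos [0.513  0.1919 0.0764] yaw 95.66 F [-0.   0.7  0. ] w 0.0255
d [-0.0006  0.0032  0.0429] w [-0.0016 -0.0001 -0.003 ] rows 0.5157898238076448 0.02145103350038343
t3.25 pos [0.513  0.192  0.0763] yaw 95.66 F [-0.1 -0.4 -0. ] w 0.026
d [-0.0006  0.0033  0.0426] w [-0.0019 -0.     -0.003 ] rows 0.5127168963389976 0.022457157897054998
```

Request:
servo_tool --deltas '[{"dx": 0.0, "dy": 0.003, "dz": 0.015, "wx": 0.0, "wy": 0.0, "wz": 0.0, "jaw": -0.4}, {"dx": 0.0, "dy": 0.003, "dz": 0.03, "wx": 0.0, "wy": 0.0, "wz": 0.0, "jaw": -0.4}, {"dx": 0.0, "dy": 0.003, "dz": 0.04, "wx": 0.0, "wy": 0.0, "wz": 0.0, "jaw": -0.4}, {"dx": 0.0, "dy": 0.003, "dz": 0.04, "wx": 0.0, "wy": 0.0, "wz": 0.0, "jaw": -0.4}, {"dx": 0.0, "dy": 0.003, "dz": 0.04, "wx": 0.0, "wy": 0.0, "wz": 0.0, "jaw": -0.4}]'

```text
t: 3.67
ee_pos: [0.5137, 0.1919, 0.0551]
orientation: [0.671, 0.741, -0.001, -0.001]
force: [-0.0, -0.0, -0.2]
gripper_width: 0.0255
```

```bash
python3 -c "
from h import *
to(.5146,.1918,.055,95.8)
f=vision.grab_frame('side');cv2.imwrite('pics/s3.png',cv2.resize(f['frame'][250:330,290:400,::-1],None,fx=7,fy=7,interpolation=cv2.INTER_CUBIC))
"
```

```text
t3.67 pos [0.5137 0.1919 0.0551] yaw 95.67 F [-0.  -0.  -0.2] w 0.0255
d [-0.0005  0.0017  0.0003] w [-0.0046  0.0004 -0.003 ] rows 0.021258348318375794 0.03444840475922634
```

View pics/s3.png

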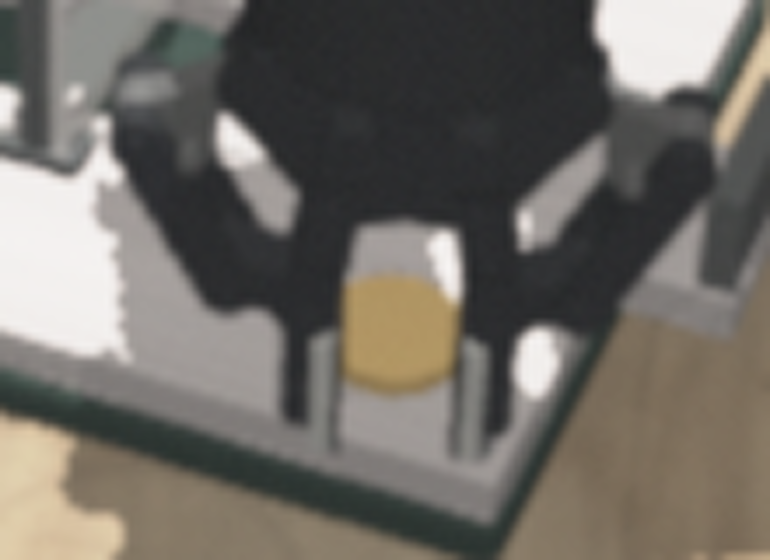

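Request:
servo_tool --deltas '[{"dx": 0.0, "dy": 0.0015, "dz": 0.002, "wx": 0.0, "wy": 0.0, "wz": 0.0, "jaw": -0.4}, {"dx": 0.0, "dy": 0.0015, "dz": 0.004, "wx": 0.0, "wy": 0.0, "wz": 0.0, "jaw": -0.4}, {"dx": 0.0, "dy": 0.0015, "dz": 0.006, "wx": 0.0, "wy": 0.0, "wz": 0.0, "jaw": -0.4}, {"dx": 0.0, "dy": 0.0015, "dz": 0.008, "wx": 0.0, "wy": 0.0, "wz": 0.0, "jaw": -0.4}, {"dx": 0.0, "dy": 0.0015, "dz": 0.008, "wx": 0.0, "wy": 0.0, "wz": 0.0, "jaw": -0.4}]'

```text
t: 4.13
ee_pos: [0.515, 0.1922, 0.0521]
orientation: [0.671, 0.741, -0.001, -0.001]
force: [-0.1, 0.9, 0.9]
gripper_width: 0.0255
```

Request:
servo_tool --deltas '[{"dx": 0.0, "dy": 0.0, "dz": 0.002, "wx": 0.0, "wy": 0.0, "wz": 0.0, "jaw": -0.4}, {"dx": 0.0, "dy": 0.0, "dz": 0.004, "wx": 0.0, "wy": 0.0, "wz": 0.0, "jaw": -0.4}, {"dx": 0.0, "dy": 0.0, "dz": 0.004, "wx": 0.0, "wy": 0.0, "wz": 0.0, "jaw": -0.4}, {"dx": 0.0, "dy": 0.0, "dz": 0.004, "wx": 0.0, "wy": 0.0, "wz": 0.0, "jaw": -0.4}]'

```text
t: 4.47
ee_pos: [0.5151, 0.1922, 0.0501]
orientation: [0.671, 0.741, -0.001, -0.001]
force: [0.5, -1.1, -0.2]
gripper_width: 0.026
```

Request:
servo_tool --deltas '[{"dx": 0.0, "dy": 0.0, "dz": 0.002, "wx": 0.0, "wy": 0.0, "wz": 0.0, "jaw": -0.4}, {"dx": 0.0, "dy": 0.0, "dz": 0.004, "wx": 0.0, "wy": 0.0, "wz": 0.0, "jaw": -0.4}, {"dx": 0.0, "dy": 0.0, "dz": 0.004, "wx": 0.0, "wy": 0.0, "wz": 0.0, "jaw": -0.4}, {"dx": 0.0, "dy": 0.0, "dz": 0.004, "wx": 0.0, "wy": 0.0, "wz": 0.0, "jaw": -0.4}]'

```text
t: 4.8
ee_pos: [0.5154, 0.1923, 0.0489]
orientation: [0.671, 0.741, -0.001, -0.0]
force: [-2.7, -1.1, 4.7]
gripper_width: 0.0254
```

Request:
servo_tool --deltas '[{"dx": 0.0, "dy": 0.0, "dz": -0.005, "wx": 0.0, "wy": 0.0, "wz": 0.0, "jaw": -0.4}, {"dx": -0.016, "dy": 0.0, "dz": -0.005, "wx": 0.0, "wy": 0.0, "wz": 0.0, "jaw": -0.4}, {"dx": -0.03, "dy": 0.0, "dz": -0.005, "wx": 0.0, "wy": 0.0, "wz": 0.0, "jaw": -0.4}, {"dx": -0.044, "dy": 0.0, "dz": -0.005, "wx": 0.0, "wy": 0.0, "wz": 0.0, "jaw": -0.4}, {"dx": -0.058, "dy": 0.0, "dz": -0.005, "wx": 0.0, "wy": 0.0, "wz": 0.0, "jaw": -0.4}]'

```text
t: 5.22
ee_pos: [0.518, 0.1625, 0.0505]
orientation: [0.671, 0.741, -0.001, -0.001]
force: [-0.2, 0.7, 0.7]
gripper_width: 0.0255
```

```bash
python3 -c "
from h import *
to(.5236,.1031,.0507,95.8)
f=vision.grab_frame('side');cv2.imwrite('pics/s4.png',cv2.resize(f['frame'][220:330,290:430,::-1],None,fx=5,fy=5,interpolation=cv2.INTER_CUBIC))
"
```

```text
t5.22 pos [0.518  0.1625 0.0505] yaw 95.64 F [-0.2  0.7  0.7] w 0.0255
d [-0.1192 -0.0004 -0.0003] w [-0.0022 -0.0001 -0.0035] rows 1.42968787038541 0.02620082618686708
```

View pics/s4.png

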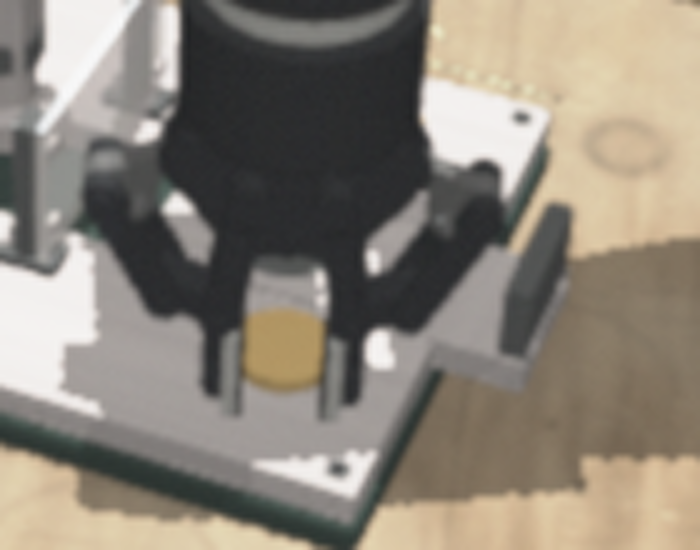

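Request:
servo_tool --deltas '[{"dx": -0.014, "dy": 0.0, "dz": 0.0, "wx": 0.0, "wy": 0.0, "wz": 0.0, "jaw": -0.4}, {"dx": -0.028, "dy": 0.0, "dz": 0.0, "wx": 0.0, "wy": 0.0, "wz": 0.0, "jaw": -0.4}, {"dx": -0.042, "dy": 0.0, "dz": 0.0, "wx": 0.0, "wy": 0.0, "wz": 0.0, "jaw": -0.4}, {"dx": -0.056, "dy": 0.0, "dz": 0.0, "wx": 0.0, "wy": 0.0, "wz": 0.0, "jaw": -0.4}, {"dx": -0.07, "dy": 0.0, "dz": 0.0, "wx": 0.0, "wy": 0.0, "wz": 0.0, "jaw": -0.4}]'

```text
t: 5.68
ee_pos: [0.5215, 0.1278, 0.0507]
orientation: [0.671, 0.741, -0.001, -0.001]
force: [-0.4, -0.6, 0.3]
gripper_width: 0.0259
```

```bash
python3 -c "
from h import *
to(.5236,.1031,.0507,95.8)
f=vision.grab_frame('side');cv2.imwrite('pics/s5.png',cv2.resize(f['frame'][200:310,290:430,::-1],None,fx=5,fy=5,interpolation=cv2.INTER_CUBIC))
f=vision.grab_frame('wrist');cv2.imwrite('pics/w5.png',f['frame'][:,:,::-1])
"
```

```text
t5.68 pos [0.5215 0.1278 0.0507] yaw 95.66 F [-0.4 -0.6  0.3] w 0.0259
d [-0.0495 -0.0007  0.    ] w [-0.0021 -0.     -0.0032] rows 0.5936599746435058 0.023696043597721
```

View pics/s5.png

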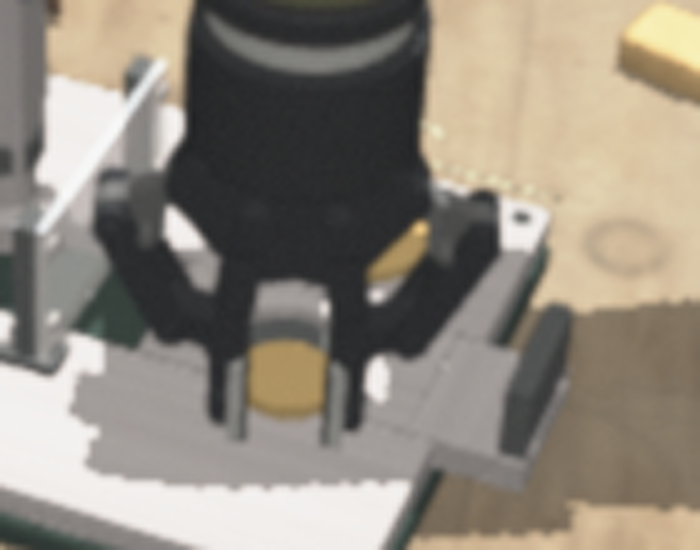

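View pics/w5.png

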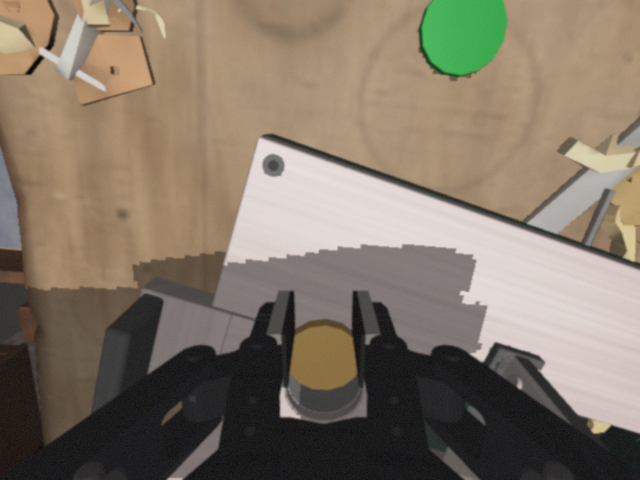

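Request:
servo_tool --deltas '[{"dx": -0.01, "dy": 0.0, "dz": 0.0, "wx": 0.0, "wy": 0.0, "wz": 0.0, "jaw": -0.4}, {"dx": -0.02, "dy": 0.0, "dz": 0.0, "wx": 0.0, "wy": 0.0, "wz": 0.0, "jaw": -0.4}, {"dx": -0.03, "dy": 0.0, "dz": 0.0, "wx": 0.0, "wy": 0.0, "wz": 0.0, "jaw": -0.4}, {"dx": -0.038, "dy": 0.0, "dz": 0.0, "wx": 0.0, "wy": 0.0, "wz": 0.0, "jaw": -0.4}, {"dx": -0.042, "dy": 0.0, "dz": 0.0, "wx": 0.0, "wy": 0.0, "wz": 0.0, "jaw": -0.4}]'

```text
t: 6.2
ee_pos: [0.5237, 0.1071, 0.0508]
orientation: [0.671, 0.741, -0.001, -0.0]
force: [-0.7, 1.2, 0.5]
gripper_width: 0.0256
```

```bash
python3 -c "
from h import *
to(.5236,.1031,.0507,95.8)
f=vision.grab_frame('side');a=cv2.resize(f['frame'][230:300,320:390,::-1],None,fx=5.5,fy=5.5,interpolation=cv2.INTER_CUBIC)
f=vision.grab_frame('wrist');b=cv2.resize(f['frame'][270:440,240:410,::-1],(385,385))
cv2.imwrite('pics/c6.png',np.hstack([a,b]))
"
```

```text
t6.20 pos [0.5237 0.1071 0.0508] yaw 95.64 F [-0.7  1.2  0.5] w 0.0256
d [-0.008  -0.001   0.0003] w [-0.0017  0.     -0.0034] rows 0.0964917815367522 0.024298903271219776
```

View pics/c6.png

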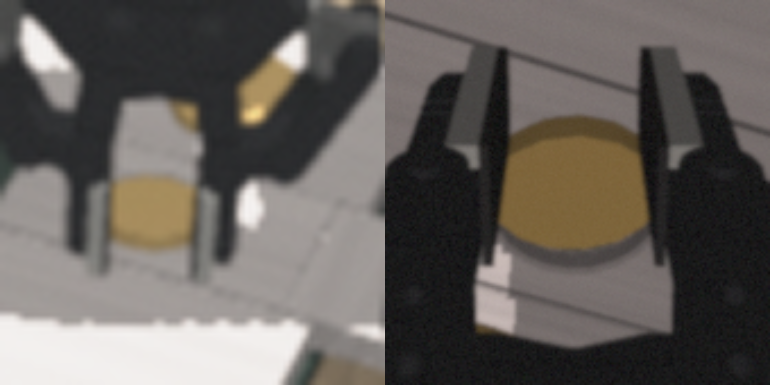

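Request:
servo_tool --deltas '[{"dx": -0.003, "dy": 0.0, "dz": 0.0, "wx": 0.0, "wy": 0.0, "wz": 0.0, "jaw": -0.4}, {"dx": -0.006, "dy": 0.0, "dz": 0.0, "wx": 0.0, "wy": 0.0, "wz": 0.0, "jaw": -0.4}, {"dx": -0.008, "dy": 0.0, "dz": 0.0, "wx": 0.0, "wy": 0.0, "wz": 0.0, "jaw": -0.4}, {"dx": -0.008, "dy": 0.0, "dz": 0.0, "wx": 0.0, "wy": 0.0, "wz": 0.0, "jaw": -0.4}]'

```text
t: 6.63
ee_pos: [0.5239, 0.1036, 0.0507]
orientation: [0.671, 0.741, -0.001, -0.001]
force: [1.1, -0.3, 0.7]
gripper_width: 0.0258
```

```bash
python3 -c "
from h import *
to(.5236,.1031,.0507,95.8)
f=vision.grab_frame('side');a=cv2.resize(f['frame'][230:300,320:390,::-1],None,fx=5.5,fy=5.5,interpolation=cv2.INTER_CUBIC)
f=vision.grab_frame('wrist');b=cv2.resize(f['frame'][270:440,240:410,::-1],(385,385))
cv2.imwrite('pics/c7.png',np.hstack([a,b]))
"
```

```text
t6.63 pos [0.5239 0.1036 0.0507] yaw 95.67 F [ 1.1 -0.3  0.7] w 0.0258
d [-0.0009 -0.0007 -0.    ] w [-0.0022  0.     -0.0029] rows 0.012947342598817115 0.022778776406980707
```

View pics/c7.png

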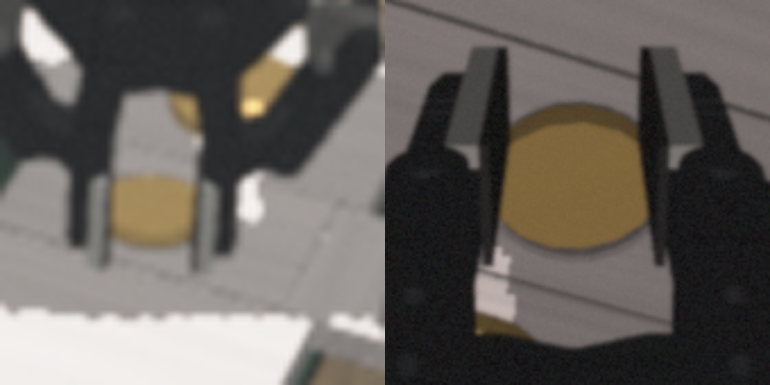

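Request:
servo_tool --deltas '[{"dx": -0.002, "dy": 0.0, "dz": 0.0, "wx": 0.0, "wy": 0.0, "wz": 0.0, "jaw": -0.4}, {"dx": -0.004, "dy": 0.0, "dz": 0.0, "wx": 0.0, "wy": 0.0, "wz": 0.0, "jaw": -0.4}, {"dx": -0.004, "dy": 0.0, "dz": 0.0, "wx": 0.0, "wy": 0.0, "wz": 0.0, "jaw": -0.4}]'

```text
t: 6.98
ee_pos: [0.5241, 0.1015, 0.0507]
orientation: [0.671, 0.741, -0.001, -0.001]
force: [-1.4, 0.0, -0.3]
gripper_width: 0.0256
```

```bash
python3 -c "
from h import *
to(.5236,.1031,.0507,95.8)
f=vision.grab_frame('side');a=cv2.resize(f['frame'][230:300,320:390,::-1],None,fx=5.5,fy=5.5,interpolation=cv2.INTER_CUBIC)
f=vision.grab_frame('wrist');b=cv2.resize(f['frame'][270:440,240:410,::-1],(385,385))
cv2.imwrite('pics/c8.png',np.hstack([a,b]))
"
```

```text
t6.98 pos [0.5241 0.1015 0.0507] yaw 95.66 F [-1.4  0.  -0.3] w 0.0256
d [ 0.0033 -0.0007  0.    ] w [-0.0021  0.0001 -0.0031] rows 0.04054589767639436 0.023373553573606577
```

View pics/c8.png

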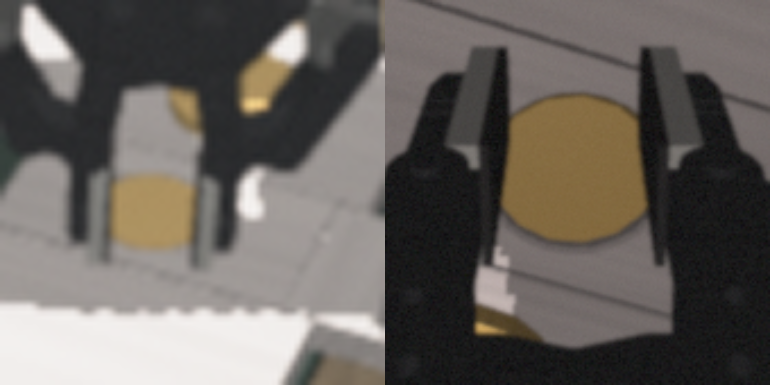

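Both pictures show the disc flush in the nest with its rim clear all round. I lift off and go to the plate.

Request:
servo_tool --deltas '[{"dx": 0.0, "dy": 0.0, "dz": -0.06, "wx": 0.0, "wy": 0.0, "wz": 0.0, "jaw": -0.4}, {"dx": 0.0, "dy": 0.0, "dz": -0.14, "wx": 0.0, "wy": 0.0, "wz": 0.0, "jaw": -0.4}, {"dx": 0.0, "dy": -0.1, "dz": -0.14, "wx": 0.0, "wy": 0.0, "wz": 0.1, "jaw": -0.4}, {"dx": 0.0, "dy": -0.18, "dz": -0.14, "wx": 0.0, "wy": 0.0, "wz": -0.1, "jaw": -0.4}, {"dx": 0.0, "dy": -0.24, "dz": -0.14, "wx": 0.0, "wy": 0.0, "wz": -0.2, "jaw": -0.4}]'

```text
t: 7.5
ee_pos: [0.4037, 0.0897, 0.1216]
orientation: [0.609, 0.793, -0.0, -0.0]
force: [-1.2, -0.4, 0.1]
gripper_width: 0.0257
```

```bash
python3 -c "
from h import *
to(.3995,.1085,.12,167.1)
f=vision.grab_frame('side');a=cv2.resize(f['frame'][180:340,270:430,::-1],None,fx=3.7,fy=3.7,interpolation=cv2.INTER_CUBIC)
cv2.imwrite('pics/c9.png',a)
"
```

```text
t7.50 pos [0.4037 0.0897 0.1216] yaw 104.98 F [-1.2 -0.4  0.1] w 0.0257
d [0.0385 0.0015 0.0031] w [-8.0000e-04 -7.0000e-04 -1.3805e+00] rows 0.46354432739534746 8.676186495964739
```

View pics/c9.png

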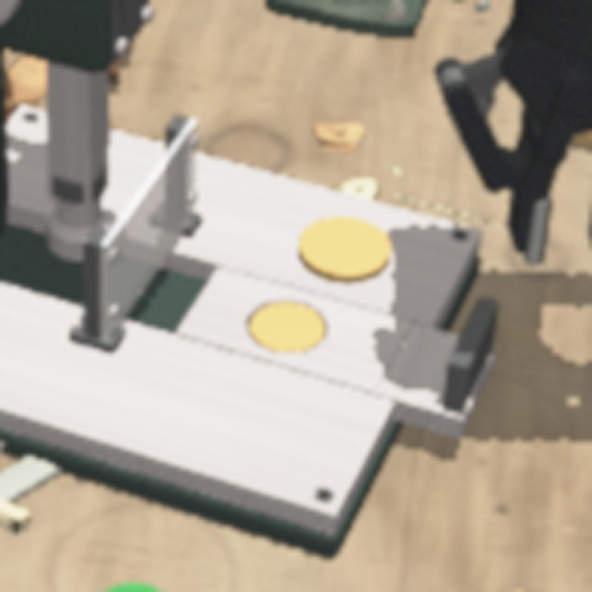

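The disc lies flush in the nest and the large disc is where it was. Next I turn the tool to the push direction.

Request:
servo_tool --deltas '[{"dx": 0.038, "dy": 0.0, "dz": 0.0, "wx": 0.0, "wy": 0.0, "wz": -0.75, "jaw": -0.4}, {"dx": 0.038, "dy": 0.0, "dz": 0.0, "wx": 0.0, "wy": 0.0, "wz": -0.75, "jaw": -0.4}, {"dx": 0.038, "dy": 0.0, "dz": 0.0, "wx": 0.0, "wy": 0.0, "wz": -0.75, "jaw": -0.4}, {"dx": 0.038, "dy": 0.0, "dz": 0.0, "wx": 0.0, "wy": 0.0, "wz": -0.75, "jaw": -0.4}, {"dx": 0.038, "dy": 0.0, "dz": 0.0, "wx": 0.0, "wy": 0.0, "wz": -0.75, "jaw": -0.4}]'

```text
t: 7.97
ee_pos: [0.3999, 0.1083, 0.1211]
orientation: [0.352, 0.936, -0.0, -0.001]
force: [-0.5, 0.1, -0.1]
gripper_width: 0.0255
```

```bash
python3 -c "
from h import *
to(.3995,.1085,.12,167.1)"
```

```text
t7.97 pos [0.3999 0.1083 0.1211] yaw 138.74 F [-0.5  0.1 -0.1] w 0.0255
d [ 0.0009 -0.0003  0.0021] w [-0.0008 -0.0013 -0.6301] rows 0.027899756019164387 3.960446730898714
```

Request:
servo_tool --deltas '[{"dx": 0.0, "dy": 0.0, "dz": 0.0, "wx": 0.0, "wy": 0.0, "wz": -0.63, "jaw": -0.4}, {"dx": 0.0, "dy": 0.0, "dz": 0.0, "wx": 0.0, "wy": 0.0, "wz": -0.63, "jaw": -0.4}, {"dx": 0.0, "dy": 0.0, "dz": 0.0, "wx": 0.0, "wy": 0.0, "wz": -0.63, "jaw": -0.4}, {"dx": 0.0, "dy": 0.0, "dz": 0.0, "wx": 0.0, "wy": 0.0, "wz": -0.63, "jaw": -0.4}, {"dx": 0.0, "dy": 0.0, "dz": 0.0, "wx": 0.0, "wy": 0.0, "wz": -0.63, "jaw": -0.4}]'

```text
t: 8.38
ee_pos: [0.4, 0.1082, 0.121]
orientation: [0.114, 0.993, -0.0, -0.001]
force: [0.3, -0.0, -0.5]
gripper_width: 0.0257
```

```bash
python3 -c "
from h import *
to(.3995,.1085,.056,167.1)
f=vision.grab_frame('wrist');cv2.imwrite('pics/w10.png',f['frame'][:,:,::-1])"
```

```text
t8.38 pos [0.4    0.1082 0.121 ] yaw 166.87 F [ 0.3 -0.  -0.5] w 0.0257
d [0.0009 0.0004 0.1299] w [-0.0006 -0.0018 -0.0052] rows 1.5578377551930473 0.034873487494548175
```

View pics/w10.png

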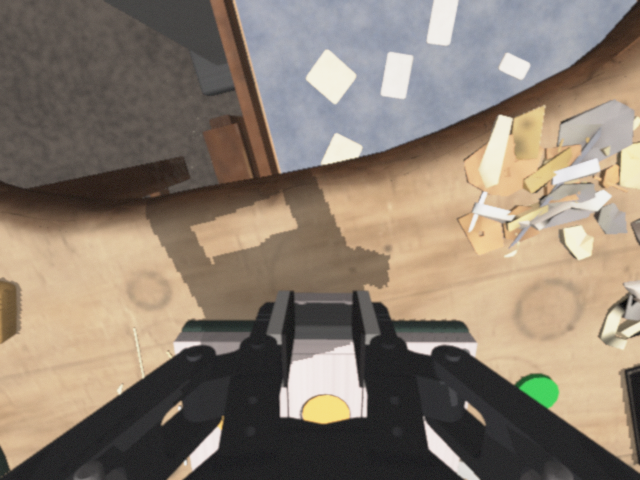

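Request:
servo_tool --deltas '[{"dx": 0.0, "dy": 0.0, "dz": 0.05, "wx": 0.0, "wy": 0.0, "wz": -0.005, "jaw": -0.4}, {"dx": 0.0, "dy": 0.0, "dz": 0.1, "wx": 0.0, "wy": 0.0, "wz": -0.005, "jaw": -0.4}, {"dx": 0.0, "dy": 0.0, "dz": 0.13, "wx": 0.0, "wy": 0.0, "wz": -0.005, "jaw": -0.4}, {"dx": 0.0, "dy": 0.0, "dz": 0.13, "wx": 0.0, "wy": 0.0, "wz": -0.005, "jaw": -0.4}, {"dx": 0.0, "dy": 0.0, "dz": 0.13, "wx": 0.0, "wy": 0.0, "wz": -0.005, "jaw": -0.4}]'

```text
t: 8.85
ee_pos: [0.3992, 0.1081, 0.0553]
orientation: [0.114, 0.993, -0.0, -0.002]
force: [1.2, 0.4, 0.4]
gripper_width: 0.0257
```

Request:
servo_tool --deltas '[{"dx": -0.02, "dy": 0.0, "dz": 0.0, "wx": 0.0, "wy": 0.0, "wz": 0.0, "jaw": -0.4}, {"dx": -0.03, "dy": 0.0, "dz": 0.0, "wx": 0.0, "wy": 0.0, "wz": 0.0, "jaw": -0.4}, {"dx": -0.04, "dy": 0.0, "dz": 0.0, "wx": 0.0, "wy": 0.0, "wz": 0.0, "jaw": -0.4}, {"dx": -0.05, "dy": 0.0, "dz": 0.0, "wx": 0.0, "wy": 0.0, "wz": 0.0, "jaw": -0.4}, {"dx": -0.06, "dy": 0.0, "dz": 0.0, "wx": 0.0, "wy": 0.0, "wz": 0.0, "jaw": -0.4}]'

```text
t: 9.27
ee_pos: [0.4294, 0.1014, 0.0565]
orientation: [0.114, 0.994, -0.0, -0.001]
force: [-4.5, 0.5, 4.7]
gripper_width: 0.0252
```

```bash
python3 -c "
from h import *
to(.3995,.1085,.056,167.1)
f=vision.grab_frame('side');a=cv2.resize(f['frame'][180:340,270:430,::-1],None,fx=3.7,fy=3.7,interpolation=cv2.INTER_CUBIC)
cv2.imwrite('pics/c11.png',a)"
```

```text
t9.27 pos [0.4294 0.1014 0.0565] yaw 166.95 F [-4.5  0.5  4.7] w 0.0252
d [0.0615 0.0003 0.0011] w [-0.0005 -0.0036 -0.0033] rows 0.7379997671471474 0.031074605528898694
```

View pics/c11.png

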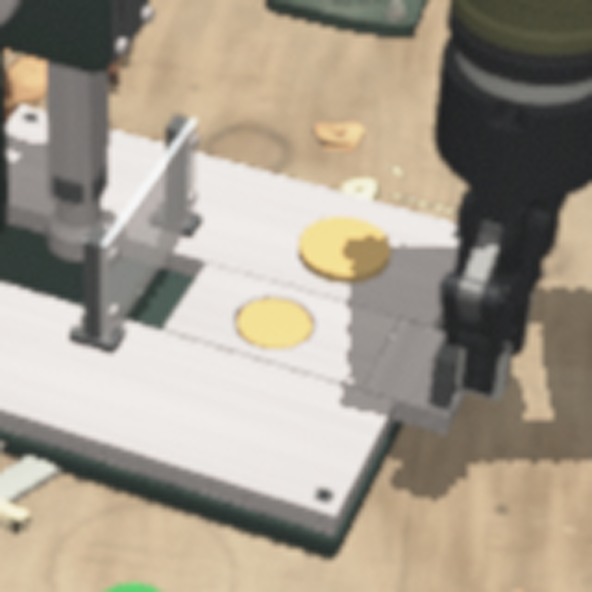

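Request:
servo_tool --deltas '[{"dx": -0.016, "dy": 0.0, "dz": 0.0, "wx": 0.0, "wy": 0.0, "wz": 0.0, "jaw": -0.4}, {"dx": -0.032, "dy": 0.0, "dz": 0.0, "wx": 0.0, "wy": 0.0, "wz": 0.0, "jaw": -0.4}, {"dx": -0.048, "dy": 0.0, "dz": 0.0, "wx": 0.0, "wy": 0.0, "wz": 0.0, "jaw": -0.4}, {"dx": -0.064, "dy": 0.0, "dz": 0.0, "wx": 0.0, "wy": 0.0, "wz": 0.0, "jaw": -0.4}, {"dx": -0.08, "dy": 0.0, "dz": 0.0, "wx": 0.0, "wy": 0.0, "wz": 0.0, "jaw": -0.4}]'

```text
t: 9.73
ee_pos: [0.4683, 0.0921, 0.0555]
orientation: [0.113, 0.994, -0.0, -0.001]
force: [-5.3, -0.3, 3.7]
gripper_width: 0.0256
```

```bash
python3 -c "
from h import *
to(.528,.080,.056,167.1)
f=vision.grab_frame('side');a=cv2.resize(f['frame'][180:340,270:430,::-1],None,fx=3.7,fy=3.7,interpolation=cv2.INTER_CUBIC)
cv2.imwrite('pics/c12.png',a)"
```

```text
t9.73 pos [0.4683 0.0921 0.0555] yaw 166.99 F [-5.3 -0.3  3.7] w 0.0256
d [-0.1218  0.0034 -0.0012] w [-0.0016 -0.0036 -0.0025] rows 1.4613710360001788 0.029108526810450022
```

View pics/c12.png

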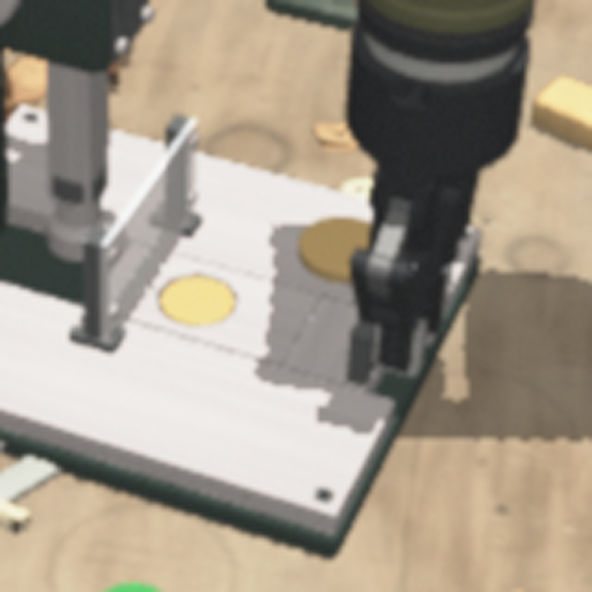

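Request:
servo_tool --deltas '[{"dx": -0.016, "dy": 0.0, "dz": 0.0, "wx": 0.0, "wy": 0.0, "wz": 0.0, "jaw": -0.4}, {"dx": -0.032, "dy": 0.0, "dz": 0.0, "wx": 0.0, "wy": 0.0, "wz": 0.0, "jaw": -0.4}, {"dx": -0.048, "dy": 0.0, "dz": 0.0, "wx": 0.0, "wy": 0.0, "wz": 0.0, "jaw": -0.4}, {"dx": -0.064, "dy": 0.0, "dz": 0.0, "wx": 0.0, "wy": 0.0, "wz": 0.0, "jaw": -0.4}, {"dx": -0.08, "dy": 0.001, "dz": 0.0, "wx": 0.0, "wy": 0.0, "wz": 0.0, "jaw": -0.4}]'

```text
t: 10.2
ee_pos: [0.5072, 0.0834, 0.0554]
orientation: [0.113, 0.994, -0.001, -0.002]
force: [-5.6, -2.4, 2.5]
gripper_width: 0.0257
```

```bash
python3 -c "
from h import *
to(.528,.080,.056,167.1)
f=vision.grab_frame('side');a=cv2.resize(f['frame'][180:340,270:430,::-1],None,fx=3.7,fy=3.7,interpolation=cv2.INTER_CUBIC)
cv2.imwrite('pics/c13.png',a)"
```

```text
t10.20 pos [0.5072 0.0834 0.0554] yaw 166.99 F [-5.6 -2.4  2.5] w 0.0257
d [-0.0419  0.0028 -0.0013] w [-0.0022 -0.0036 -0.0024] rows 0.5042846228498647 0.03051270492821446
```

View pics/c13.png

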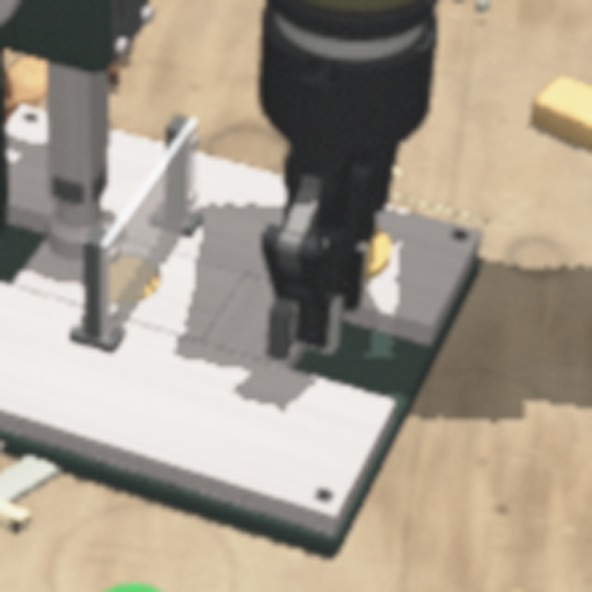

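Request:
servo_tool --deltas '[{"dx": -0.01, "dy": 0.001, "dz": 0.0, "wx": 0.0, "wy": 0.0, "wz": 0.0, "jaw": -0.4}, {"dx": -0.018, "dy": 0.002, "dz": 0.0, "wx": 0.0, "wy": 0.0, "wz": 0.0, "jaw": -0.4}, {"dx": -0.026, "dy": 0.002, "dz": 0.0, "wx": 0.0, "wy": 0.0, "wz": 0.0, "jaw": -0.4}, {"dx": -0.032, "dy": 0.002, "dz": 0.0, "wx": 0.0, "wy": 0.0, "wz": 0.0, "jaw": -0.4}, {"dx": -0.036, "dy": 0.002, "dz": 0.0, "wx": 0.0, "wy": 0.0, "wz": 0.0, "jaw": -0.4}]'

```text
t: 10.67
ee_pos: [0.5248, 0.0805, 0.0554]
orientation: [0.113, 0.994, -0.0, -0.001]
force: [-4.3, -1.6, 0.8]
gripper_width: 0.0256
```

Request:
servo_tool --deltas '[{"dx": -0.003, "dy": 0.0, "dz": 0.0, "wx": 0.0, "wy": 0.0, "wz": 0.0, "jaw": -0.4}, {"dx": -0.005, "dy": 0.0, "dz": 0.0, "wx": 0.0, "wy": 0.0, "wz": 0.0, "jaw": -0.4}]'

```text
t: 10.83
ee_pos: [0.5271, 0.08, 0.0554]
orientation: [0.113, 0.994, -0.0, -0.001]
force: [-4.4, -2.9, 1.4]
gripper_width: 0.0258
```

Request:
servo_tool --deltas '[{"dx": -0.002, "dy": 0.0, "dz": 0.0, "wx": 0.0, "wy": 0.0, "wz": 0.0, "jaw": -0.4}, {"dx": -0.004, "dy": 0.0, "dz": 0.0, "wx": 0.0, "wy": 0.0, "wz": 0.0, "jaw": -0.4}]'

```text
t: 11.0
ee_pos: [0.5289, 0.0796, 0.0554]
orientation: [0.113, 0.994, -0.0, -0.001]
force: [-4.5, -3.0, 1.3]
gripper_width: 0.0258
```

Request:
servo_tool --deltas '[{"dx": -0.002, "dy": 0.0, "dz": 0.0, "wx": 0.0, "wy": 0.0, "wz": 0.0, "jaw": -0.4}, {"dx": -0.003, "dy": 0.0, "dz": 0.0, "wx": 0.0, "wy": 0.0, "wz": 0.0, "jaw": -0.4}]'

```text
t: 11.17
ee_pos: [0.5295, 0.0794, 0.0554]
orientation: [0.113, 0.994, -0.0, -0.003]
force: [-9.5, -0.2, 5.7]
gripper_width: 0.0254
```

Request:
servo_tool --deltas '[{"dx": -0.002, "dy": 0.0, "dz": 0.0, "wx": 0.0, "wy": 0.0, "wz": 0.0, "jaw": -0.4}, {"dx": -0.002, "dy": 0.0, "dz": 0.0, "wx": 0.0, "wy": 0.0, "wz": 0.0, "jaw": -0.4}, {"dx": -0.002, "dy": 0.0, "dz": 0.0, "wx": 0.0, "wy": 0.0, "wz": 0.0, "jaw": -0.4}]'

```text
t: 11.42
ee_pos: [0.5296, 0.0794, 0.0554]
orientation: [0.113, 0.994, -0.0, -0.004]
force: [-11.0, -0.7, 7.2]
gripper_width: 0.0252
```

The slide is at its stop: the force is rising and it no longer moves. I back off along the press axis, lift, and check.

Request:
servo_tool --deltas '[{"dx": 0.02, "dy": 0.0, "dz": 0.0, "wx": 0.0, "wy": 0.0, "wz": 0.0, "jaw": -0.4}, {"dx": 0.06, "dy": 0.0, "dz": 0.0, "wx": 0.0, "wy": 0.0, "wz": 0.0, "jaw": -0.4}, {"dx": 0.12, "dy": 0.0, "dz": -0.03, "wx": 0.0, "wy": 0.0, "wz": 0.0, "jaw": -0.4}, {"dx": 0.18, "dy": 0.0, "dz": -0.09, "wx": 0.0, "wy": 0.0, "wz": 0.0, "jaw": -0.4}, {"dx": 0.22, "dy": 0.0, "dz": -0.15, "wx": 0.0, "wy": 0.0, "wz": 0.0, "jaw": -0.4}]'

```text
t: 11.83
ee_pos: [0.4223, 0.1045, 0.13]
orientation: [0.113, 0.994, -0.0, -0.002]
force: [0.7, 1.0, 1.4]
gripper_width: 0.0259
```

Request:
servo_tool --deltas '[{"dx": 0.0, "dy": 0.0, "dz": 0.0, "wx": 0.0, "wy": 0.0, "wz": 0.0, "jaw": -0.4}, {"dx": 0.0, "dy": 0.0, "dz": 0.0, "wx": 0.0, "wy": 0.0, "wz": 0.0, "jaw": -0.4}, {"dx": 0.0, "dy": 0.0, "dz": 0.0, "wx": 0.0, "wy": 0.0, "wz": 0.0, "jaw": -0.4}]'

```text
t: 12.08
ee_pos: [0.4255, 0.1043, 0.1315]
orientation: [0.113, 0.994, 0.0, 0.001]
force: [0.1, -0.2, -0.7]
gripper_width: 0.0259
```

```bash
python3 -c "
from h import *
to(.45,.1,.13,167.1)
f=vision.grab_frame('side');a=cv2.resize(f['frame'][200:320,270:410,::-1],None,fx=5,fy=5,interpolation=cv2.INTER_CUBIC)
cv2.imwrite('pics/c14.png',a)
# predicted nest/plate at home
for e in((.607,.059,np.radians(-12.94)),(.6071,.0643,np.radians(-13.4))):
  for q in((-.070,.025,.0595),(-.070,-.025,.0595),(.025,.0,.0295),(.007,0,.0295)):
    u,v=proj(f,(e[0]+np.cos(e[2])*q[0]-np.sin(e[2])*q[1],e[1]+np.sin(e[2])*q[0]+np.cos(e[2])*q[1],q[2])); print(q,round((u-270)*5),round((v-200)*5))
f=vision.grab_frame('top');cv2.imwrite('pics/t14.png',f['frame'][:,:,::-1])"
```

```text
t12.08 pos [0.4255 0.1043 0.1315] yaw 167.01 F [ 0.1 -0.2 -0.7] w 0.0259
d [-0.0498  0.0027  0.003 ] w [ 0.001  0.002 -0.002] rows 0.5985589400438347 0.018870992798970556
(-0.07, 0.025, 0.0595) 331 301
(-0.07, -0.025, 0.0595) 383 216
(0.025, 0.0, 0.0295) 110 253
(0.007, 0, 0.0295) 155 266
(-0.07, 0.025, 0.0595) 327 312
(-0.07, -0.025, 0.0595) 380 227
(0.025, 0.0, 0.0295) 107 262
(0.007, 0, 0.0295) 152 275
```

View pics/c14.png

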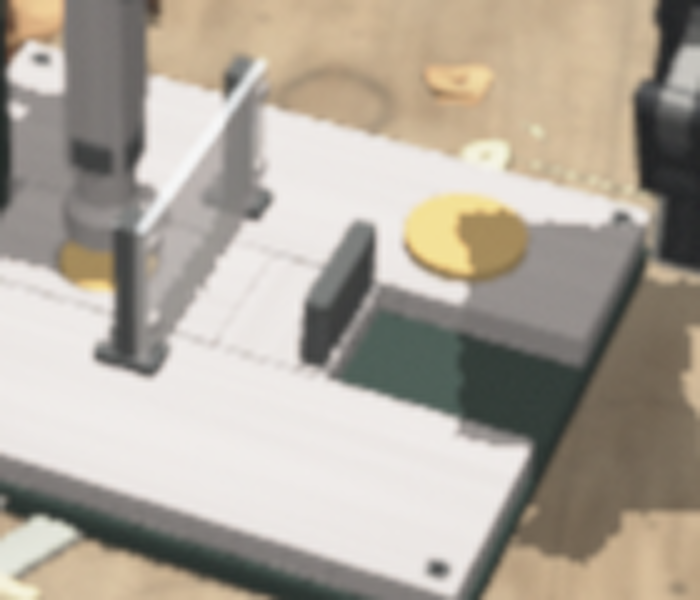

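View pics/t14.png

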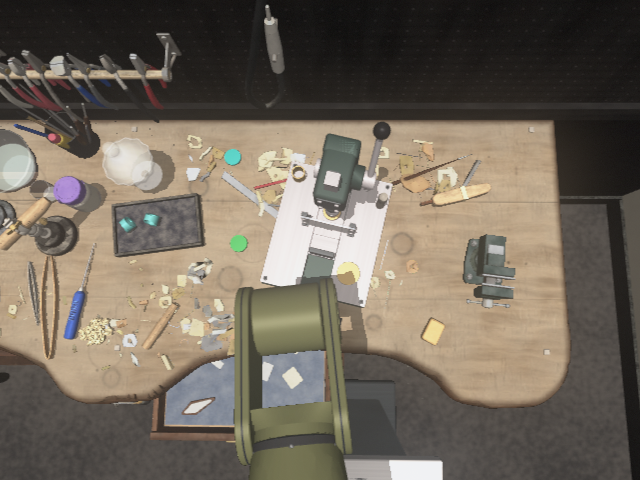

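```bash
python3 -c "
from h import *
print(env.sign_off())"
```

```text
the job is handed in; nothing more can be done
None
```

The press is loaded and the job is handed in, at about 12 s of the 51 s allowed. The sign-off gave no verdict, so what follows rests on my own checks.

**Disc into the nest:** I pushed the small disc from the left wing into the nest with two slightly spread fingertips about 2 mm above the bed. The side and wrist pictures then showed it flush, with the rim clear all round.

**Slide to its stop:** I pushed the slide by its plate. At the end the push force rose from about 4.5 N to 11 N and the slide stopped moving.

**Last picture, arm clear of everything:**
- The disc is under the punch, behind the guard. It is partly hidden there, so I could not check from this view that it lies flat.
- The plate is within about 2 mm of where it should be at the stop.
- The larger disc, tube, spare punch and wax look unmoved. I judged this by eye and did not measure it.

**Disagreements:** The top and side cameras differed by 3 to 5 mm in y, so I went by the wrist camera, whose positions lay between the two. My first `servo_tool` call was refused because its rows lacked some of the fields, and nothing moved.

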